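# Assemble the two-tier counter display and front its ink cartons

### The arm

A 6-joint arm with a two-finger parallel gripper is mounted at the origin on the work surface. World frame = base frame: x ahead of the robot, y to its left, z up, the work surface at z = 0. Lengths are in mm, angles in rad, forces in N, time in s.
With the tool pointing down it reaches from about 300 to 775 mm from the base axis. Payload 14.6 kg.
Tool frame: the origin (TCP) lies at the very end of the fingers, on their centre line; the grasp point (between the pads) lies 19 mm behind it; z points along the fingers, y is the line along which they close (so a half turn about z gives the same grasp; the last joint's range is limited). The gripper opens to 94 mm and grips with 3 to 60 N. Pads are 16 mm wide; open, the fingers measure 119 mm over their backs; the gripper's body (75 mm by 177 mm) begins 78 mm behind the grasp point.
Start: joints at [-1.403, 0.3, 1.521, -0, 1.321, -0.067], TCP at [127.95, -534.9, 205.446] pointing down, gripper open.
Joint ranges: [-3.03, 3.03], [-0.79, 2.21], [0.23, 2.52], [-1.04, 4.18], [0, 3.07], [-2.55, 2.55]. Speed limits (rad/s): [2.22, 2.22, 2.57, 3.14, 3.14, 3.14].

### API

Orientations are given as [roll, pitch, yaw] about the fixed x, y, z axes, in that order (R = Rz(yaw) Ry(pitch) Rx(roll)).
In Python, from cell import manip gives the robot as it stands.
- The arm moves only by the tool servo_tool, never from a script. Its argument "motion" is a list that holds one entry, the list of rows, each a list of 7 numbers: the shift along the world's x, y, z as a fraction of full scale, then the turn, a rotation vector about the world's x, y, z as a fraction of full scale, then the closure, from 0 (fully open) to 1 (shut). In form: [[[x, y, z, rx, ry, rz, gripper], ...]]. A call has 1 to 10 rows; each row is the pose to reach, as a shift and turn from the pose commanded when the call began, turning the shorter way round; what a row does not reach only later rows make up. Full scale, the value 1, is 0.5 m for a shift and pi rad for a turn. A row lasts 1/10 s, in which the tool goes at most 50 mm and 8.59 degrees, less where a joint would pass 70% of its speed; a pose out of reach is approached as far as the arm can. A call with a number of a shift or a turn outside -1 to 1 is refused whole. A call with a gripper value outside its range is refused whole. The fingers move at their own pace and stop on an object; "newtons" is the grip in N (left out, the last holds). Time passes only in rows, so rows that repeat a pose let the fingers close. It gives the time, the measured TCP pose, the force, the opening and the grip force at its end, in the units of the state.
- manip.read_state(): the state, without advancing time (a new reading comes with each control period).
- manip.camera(name): name is "scene" or "top"; returns a dict with "frame" (384x512x3 uint8, red, green, blue), "range_z" (384x512 float32, mm along the optical axis (not along the pixel's ray), 0 where there is no reading), "vfov" (degrees; the focal length in pixels is half the picture's height over the tangent of half this angle, whatever the lens; pixels are square), "cx", "cy" (the principal point, pixels), "cam_to_world" (4x4, takes a point from camera to world coordinates). Camera axes: x right, y down, z forward; pixel columns grow to the right and rows downward; lengths in mm; the calibration is good to about 2 mm. A picture is of the moment at which its call begins.
- manip.sign_off(): hands the job in; it is judged then, once.
The state is a dict: "clock": time; "joints": joint angles; "qd": joint speeds; "effort": joint torques, N m; "eef_pos": TCP position; "eef_rot": TCP orientation; "wrist_force": force on the tool from outside, world axes, zero at the start; "moment": the same for the moment, N m; "finger_gap": finger opening in mm; "finger_force": force on a finger pad.
Only numpy, scipy, OpenCV 4.12 (cv2) and the standard library are available. Lean on these libraries where they do the work, as an engineer would, in place of code of your own. Each camera call takes 0.05 s, during which the arm holds its last target. There are 200 camera calls.

### The job

Assemble the counter display: lower the flat tray gently over the stand's four posts until it sits level on the lower shoulders, then the sloped tray on the upper shoulders, each with every corner hole over its own post. Then stand one ink carton in each lane of the sloped tray, upright on the sloping floor and slid down until it rests square against the front stop. Do not drop the trays, and leave the glue bottle, paint jar and spray can where they stand.

Things in the scene. Friction and masses are not known exactly. Their poses are not given: they have to be found in the camera images.
- stand: White display stand fixed to the counter: base plate 180 x 150 mm, 12 mm thick, four steel posts. Origin: underside centre; z up, x to its front (black strip; faces away from robot). Front posts x=+69, y=+-55 mm; back posts x=-69, y=+-43 mm, so trays fit one way round only. Seated trays share its x and y axes.
- post_tip (a point): Tip of the stand's front left post (x=69, y=55, z=134 mm in the stand's frame). All four posts are alike and stepped: 22 mm diameter up to a flat shoulder at z=40 mm, 15 mm from there to a shoulder at z=110 mm (rim chamfered 1 mm), 8 mm above, the last 7 mm tapering to 2.4 mm at the tip.
- flat_tray: White lower tray, level floor, 170 (x) x 140 mm, 0.24-0.39 kg. Origin: underside centre; z up, x front. Four square holes 18.4 mm wide in 4 mm thick ends, centres x=+69, y=+-55 and x=-69, y=+-43; they pass the 15 mm posts and rest on the shoulders at z=40 mm. Rim 24 mm high. Grip: upright plate at the centre, 50 mm long in x, 12 mm thick in y, top 60 mm above underside.
- sloped_tray: White upper tray, same outline and hole centres as flat_tray but holes 11.4 mm wide, resting on the shoulders at z=110 mm; 0.28-0.46 kg. Origin: underside centre; z up, x front. Floor slopes down to the front. Side walls at y=+-68, 4 mm thick, tops at z=36 mm. Grip: upright plate at the centre, 50 mm long in x, 12 mm thick in y, top at z=74 mm; it parts a left (+y) and a right lane, 60 mm wide.
- stop_foot (a point): Point of the sloped tray (its frame: x=50.1, y=0, z=4.8 mm) where the front stop's inner face meets the floor. The floor rises from here to the back at 0.2 rad, 100 mm long; the stop, across both lanes, stands square to the floor, 14 mm high. Cartons do not slide by themselves. A carton at home has its underside's centre at x=30.5, z=8.8 mm in the tray's frame, leaning 0.2 rad forward.
- carton_a: Small square cardboard ink carton, 40 x 40 mm, 64 mm tall, about 0.08 kg, with a pale band; stands upright on the counter at the start. Origin: centre of its underside, z up, x and y square to its sides. Exactly like carton_b.
- carton_b: The second ink carton, same as carton_a: 40 x 40 x 64 mm, origin at the centre of its underside, z up.
- glue_bottle: Bystander: white glue bottle, 38 mm diameter, 100 mm tall, standing. Origin: centre of its underside.
- paint_jar: Bystander: squat paint jar with black cap, 48 mm diameter, 62 mm tall, standing. Origin: centre of its underside.
- spray_can: Bystander: tall spray can, 52 mm diameter, 170 mm tall, standing in front of the display. Origin: centre of its underside.
There are look-alikes about, which are no part of the job. What is shaped like the carton_a but purple or red is not meant.

How it is judged (in metres and radians):
On the way, in this order (a step that is already met when the one before it is completed fails the run):
1. the flat tray sits level on the lower shoulders (x of flat_tray in the frame of stand between -0.0045 and 0.0045 m and y of flat_tray in the frame of stand between -0.0045 and 0.0045 m and z of flat_tray in the frame of stand between 0.037 and 0.043 m and angle between flat_tray's own z axis and vertical below 0.04 rad and angle between the x axis of flat_tray and the x axis of stand, either way round below 0.08 rad and linear speed of flat_tray below 0.02 m/s), for 0.2 s.
2. the sloped tray sits level on the upper shoulders above it (all of step 1 and x of sloped_tray in the frame of stand between -0.0045 and 0.0045 m and y of sloped_tray in the frame of stand between -0.0045 and 0.0045 m and z of sloped_tray in the frame of stand between 0.107 and 0.113 m and angle between sloped_tray's own z axis and vertical below 0.04 rad and angle between the x axis of sloped_tray and the x axis of stand, either way round below 0.08 rad and linear speed of sloped_tray below 0.02 m/s), for 0.2 s.
At the end, for the whole second after the job is handed in: Both trays level on their shoulders (height 3 mm, sideways 4.5 mm, tilt 0.04 rad, turn 0.08 rad); in each lane one carton stands on the sloping floor (4 mm), its foot within 5.5 mm of resting square against the stop, its middle 20 to 56 mm from the tray's middle line; all at rest (all of step 2 and ((y of carton_a in the frame of sloped_tray between 0.02 and 0.056 m and x of carton_a in the frame of sloped_tray between 0.0249783 and 0.0344783 m and z of carton_a in the frame of sloped_tray between 0.00476808 and 0.0132681 m and angle between the z axis of each of carton_a, carton_b and the z axis of sloped_tray, either way round below 0.27 rad and angle between each of carton_a, carton_b's own z axis and vertical below 0.3 rad and linear speed of each of carton_a, carton_b below 0.02 m/s and y of carton_b in the frame of sloped_tray between -0.056 and -0.02 m and x of carton_b in the frame of sloped_tray between 0.0249783 and 0.0344783 m and z of carton_b in the frame of sloped_tray between 0.00476808 and 0.0132681 m) or (y of carton_a in the frame of sloped_tray between -0.056 and -0.02 m and x of carton_a in the frame of sloped_tray between 0.0249783 and 0.0344783 m and z of carton_a in the frame of sloped_tray between 0.00476808 and 0.0132681 m and angle between the z axis of each of carton_a, carton_b and the z axis of sloped_tray, either way round below 0.27 rad and angle between each of carton_a, carton_b's own z axis and vertical below 0.3 rad and linear speed of each of carton_a, carton_b below 0.02 m/s and y of carton_b in the frame of sloped_tray between 0.02 and 0.056 m and x of carton_b in the frame of sloped_tray between 0.0249783 and 0.0344783 m and z of carton_b in the frame of sloped_tray between 0.00476808 and 0.0132681 m))); the robot touches nothing.
It fails at once if a tray is dropped onto the stand (faster than 0.45 m/s over the posts) instead of being lowered ((horizontal distance between flat_tray and stand below 0.03 m and z of flat_tray in the frame of stand between 0.03 and 0.132 m and linear speed of flat_tray above 0.45 m/s) or (horizontal distance between sloped_tray and stand below 0.03 m and z of sloped_tray in the frame of stand between 0.1 and 0.132 m and linear speed of sloped_tray above 0.45 m/s)).
It fails at once if the glue bottle, paint jar or spray can is moved by more than 30 mm or knocked over (distance of any of glue_bottle, paint_jar, spray_can from where it was at the start of the episode above 0.03 m or angle between any of glue_bottle, paint_jar, spray_can's own z axis and vertical above 0.5 rad).
It also fails if it takes over 72 s, if anything falls off the work surface, if the arm or the gripper's body presses on something with over 40 N, if the wrist force passes 120 N, or if a joint passes its speed limit or range.

## Working session

There is one attempt and no reset: what is moved stays moved. The work goes in short steps, Python scripts to look and compute and a tool call to move; the robot and the scene stay as the last step left them, time stands still between calls to the robot, and variables do not carry over. Pictures are saved under pics/ and viewed, at most 10 in all, crops included, and the job is handed in when it is done.

Besides the shell and the picture viewer there is one more tool, called after "Emit:" as name(argument=value, ...), one argument or row to a line, values as JSON. servo_tool: Moves the arm, as the interface text tells. Its arguments: {"type":"object","properties":{"motion":{"type":"array"},"newtons":{"type":"number"}},"required":["motion"]}

```bash
mkdir -p pics; ls; cat > h.py <<'E'
import numpy as np, cv2
from cell import manip
def cam(n):
    c=manip.camera(n); f=c["frame"]; z=c["range_z"]; H=f.shape[0]
    fl=H/2/np.tan(np.radians(c["vfov"])/2)
    v,u=np.mgrid[:f.shape[0],:f.shape[1]]
    P=np.stack([(u-c["cx"])/fl*z,(v-c["cy"])/fl*z,z,np.ones_like(z)],-1)@np.array(c["cam_to_world"]).T
    P=P[...,:3]; P[z==0]=np.nan
    return f,P,c,fl
def save(n,f): cv2.imwrite("pics/"+n+".png",f[...,::-1])
E
python3 - <<'E'
from h import *
for n in("scene","top"):
    f,P,c,fl=cam(n); save(n+"0",f); np.savez("/tmp/"+n+".npz",f=f,P=P)
    print(n,fl,np.round(c["cam_to_world"],3).tolist(),c["cx"],c["cy"])
print(manip.read_state())
E
```

```text
pics
scene 485.40488215642443 [[0.657, 0.627, -0.419, 1069.745], [0.754, -0.541, 0.373, -431.362], [0.007, -0.561, -0.828, 1114.875], [0.0, 0.0, 0.0, 1.0]] 253.17652879188373 197.45423713233572
top 360.55578617436885 [[0.048, -0.97, 0.24, 334.453], [-0.999, -0.048, 0.008, 22.019], [0.004, -0.24, -0.971, 1080.527], [0.0, 0.0, 0.0, 1.0]] 254.06480779934 191.00014527913018
{'clock': 0.1, 'joints': array([-1.40259733e+00,  3.00411455e-01,  1.52149762e+00,  1.01166755e-05,
        1.32072065e+00, -6.65948835e-02]), 'qd': array([ 0.00114464, -0.0022458 , -0.00062357, -0.00124727,  0.00252041,
       -0.00040441]), 'effort': array([ 9.50006215e-04, -5.32644010e+01, -3.53284049e+01,  7.08943745e-02,
        2.34851689e-02, -4.87987643e-05]), 'eef_pos': array([ 127.91684992, -534.67894918,  204.95435943]), 'eef_rot': array([-3.14055853e+00, -7.87903464e-05,  2.34791331e-01]), 'wrist_force': array([-0.49686676,  0.32939512,  0.49857233]), 'moment': array([-0.02023691,  0.01418557,  0.02511632]), 'finger_force': 0.0, 'finger_gap': 93.69256814699496}
```

View pics/scene0.png

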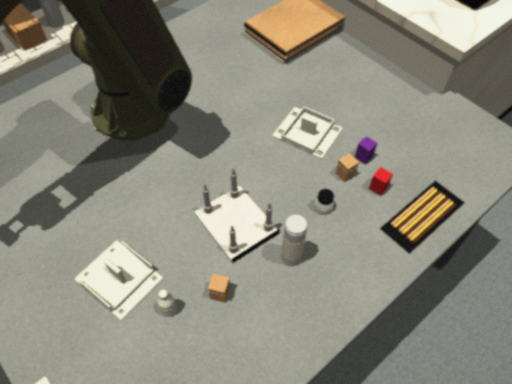

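View pics/top0.png

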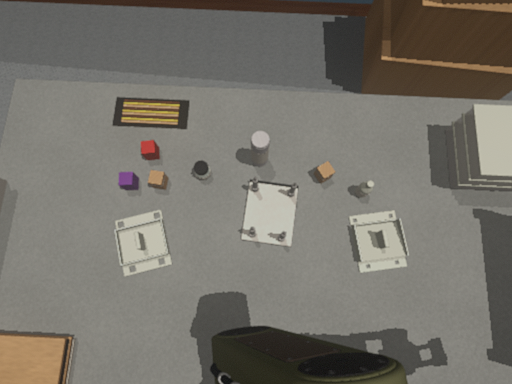

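Look-alikes: the carton could be orange at top (157,180) or (325,172), purple (128,180), or red (149,150). By the description I take the two orange ones. The trays are at top (142,243), with big holes so probably flat, and (378,240), with small holes and a tall plate so probably sloped. One crop will check this.

```bash
cat > seg.py <<'E'
from h import *
def rect(p):
    (cx,cy),(w,h),a=cv2.minAreaRect(p.astype(np.float32)); return np.round([cx,cy,w,h,a],1)
def roi(P,c,r): 
    return np.hypot(P[...,0]-c[0],P[...,1]-c[1])<r
E
python3 - <<'E'
from seg import *
D={n:np.load(f"/tmp/{n}.npz") for n in("scene","top")}
px={"flat?":(142,243),"slop?":(378,240),"stand":(271,213),"cA":(157,180),"cB":(325,172),"glue":(368,187),"jar":(201,170),"spray":(260,145)}
P=D["top"]["P"]
C={k:P[v,u][:2] for k,(u,v) in px.items()}
for k,c in C.items():
    print("==",k,np.round(P[px[k][1],px[k][0]],1))
    r={"stand":125,"flat?":120,"slop?":120}.get(k,45)
    for n in D:
        Q=D[n]["P"]; m=roi(Q,c,r); f=D[n]["f"].astype(int); 
        z=Q[...,2]
        print(n,"counter z",np.round(np.nanmedian(z[m&(z<6)]),2),"zmax",np.nanmax(z[m]))
        bands={"stand":[(7,17),(95,150)],"flat?":[(8,40),(45,70)],"slop?":[(8,42),(55,85)]}.get(k,[(20,200),(50,200)])
        for lo,hi in bands:
            q=Q[m&(z>lo)&(z<hi)]
            if len(q)>2: print("  ",lo,hi,len(q),rect(q[:,:2]),np.round(np.median(q[:,2]),1))
t=D["top"]["f"]; 
cr=lambda u,v,s=36,o=300:cv2.resize(t[v-s:v+s,u-s:u+s],(o,o),interpolation=cv2.INTER_CUBIC)
im=np.vstack([np.hstack([cr(142,243),cr(378,240)]),np.hstack([cr(271,213,40),np.vstack([cr(150,170,32,300)])])])
save("crop1",im)
E
```

```text
== flat? [422.5 343.6  39.8]
scene counter z 1.32 zmax 64.9955751470693
   8 40 659 [427.  354.1 189.8 147.6  16.2] 18.8
   45 70 100 [434.1 354.1  48.2  15.6  16.8] 57.8
top counter z 0.48 zmax 63.36622720575701
   8 40 441 [416.  348.4 132.2 141.3  17.1] 20.9
   45 70 93 [427.4 351.5  48.9  11.8  16.4] 58.0
== slop? [ 466.3 -339.8   21.6]
scene counter z 0.07 zmax 77.4403090140072
   8 42 2066 [ 475.  -339.5  156.5  144.4   12.4] 17.6
   55 85 131 [ 470.2 -341.6   51.4   13.1   11. ] 71.5
top counter z 0.24 zmax 77.63174975004597
   8 42 1515 [ 468.6 -343.2  145.1  141.1   10.2] 19.0
   55 85 113 [ 465.7 -344.    48.8   13.6    9.4] 72.0
== stand [533.4 -24.    9.8]
scene counter z -0.22 zmax 136.0944842697553
   7 17 2767 [539.4 -17.5 150.7 186.6  84.3] 11.7
   95 150 198 [537.8 -18.1 124.7 150.9  84.9] 109.4
top counter z -0.87 zmax 135.53921424388477
   7 17 2630 [534.6 -20.9 149.9 185.3  84.6] 11.1
   95 150 111 [530.8 -20.2 123.1 149.7  84.7] 109.1
== cA [605.6 315.7  61.2]
scene counter z 0.4 zmax 69.07392653014313
   20 200 352 [617.8 322.3  42.9  42.1  83.3] 59.3
   50 200 
[... 853 characters left out ...]
29.5   46.5] 71.1
== jar [642.2 189.3  62.4]
scene counter z 0.1 zmax 67.44859116391285
   20 200 342 [656.9 190.8  46.2  46.4  79.5] 57.9
   50 200 204 [655.7 193.5  41.1  43.2  65.6] 61.5
top counter z -1.1 zmax 65.31750867449728
   20 200 236 [649.  189.5  44.2  44.8  88.3] 59.4
   50 200 169 [650.5 190.3  40.6  41.   31.5] 60.9
== spray [686.5  19.3 172.4]
scene counter z -0.31 zmax 176.19380800892952
   20 200 758 [7.083e+02 2.000e+01 4.560e+01 5.080e+01 3.000e-01] 152.1
   50 200 685 [7.083e+02 2.000e+01 4.560e+01 5.080e+01 3.000e-01] 159.1
top counter z -1.09 zmax 173.29293540634922
   20 200 555 [702.   18.7  50.1  49.5  57.1] 155.4
   50 200 511 [702.   18.7  50.   49.5  57.1] 159.3
```

View pics/crop1.png

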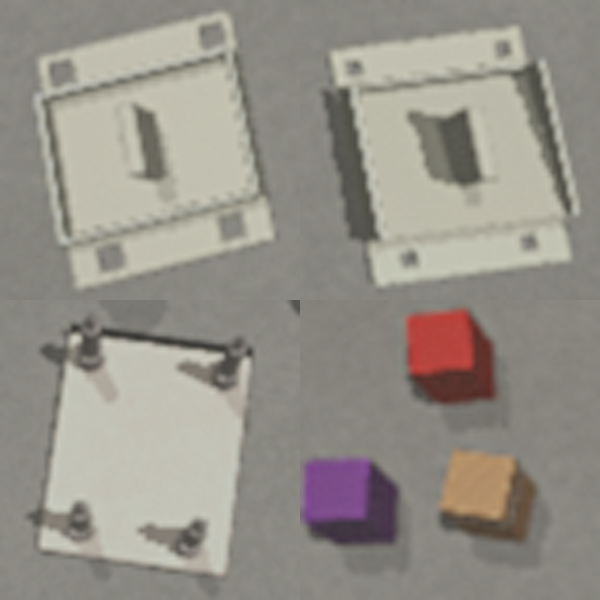

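Crop: the tray at left has big holes and is the flat tray, with its wide-hole edge toward +x. The tray at right has small holes and is the sloped one. The carton in the crop is orange, and the purple and red ones beside it are decoys. The stand's black strip is on its +x side. Heading for the flat tray.

Emit:
servo_tool(
  motion=[
    [[0.644,0.87,0.12,0,0,0,0.5],[0.644,0.87,0.12,0,0,0,0.5],[0.644,0.87,0.12,0,0,0,0.5],[0.644,0.87,0.12,0,0,0,0.5],[0.644,0.87,0.12,0,0,0,0.5],[0.644,0.87,0.12,0,0,0,0.5],[0.644,0.87,0.12,0,0,0,0.5],[0.644,0.87,0.12,0,0,0,0.5],[0.644,0.87,0.12,0,0,0,0.5],[0.644,0.87,0.12,0,0,0,0.5]],
  ],
  newtons=30,
)

```text
clock: 1.1
eef_pos: [424.3, -133.5, 260.8]
eef_rot: [3.142, -0.0, 0.235]
wrist_force: [-0.1, -0.5, 0.4]
finger_gap: 46.9
finger_force: 0.0
```

Emit:
servo_tool(
  motion=[
    [[0.012,0.973,0,0,0,0.018,0.5],[0.012,0.973,0,0,0,0.018,0.5],[0.012,0.973,0,0,0,0.018,0.5],[0.012,0.973,0,0,0,0.018,0.5],[0.012,0.973,0,0,0,0.018,0.5],[0.012,0.973,-0.2,0,0,0.018,0.5],[0.012,0.973,-0.2,0,0,0.018,0.5],[0.012,0.973,-0.2,0,0,0.018,0.5],[0.012,0.973,-0.2,0,0,0.018,0.5],[0.012,0.973,-0.2,0,0,0.018,0.5]],
  ],
)

```text
clock: 2.1
eef_pos: [429.1, 346.7, 162.1]
eef_rot: [3.141, 0.0, 0.291]
wrist_force: [1.0, -0.4, 0.3]
finger_gap: 47.1
finger_force: 0.0
```

Emit:
servo_tool(
  motion=[
    [[0,0,0,0,0,0,0.5],[0,0,0,0,0,0,0.5],[0,0,0,0,0,0,0.5]],
  ],
)

```text
clock: 2.4
eef_pos: [429.8, 344.1, 163.7]
eef_rot: [-3.142, -0.0, 0.291]
wrist_force: [-0.5, 0.1, -0.0]
finger_gap: 47.1
finger_force: 0.0
```

Emit:
servo_tool(
  motion=[
    [[0.002,0.018,0,0,0,0,0.5],[0.002,0.018,-0.1,0,0,0,0.5],[0.002,0.018,-0.2,0,0,0,0.5],[0.002,0.018,-0.25,0,0,0,0.5],[0.002,0.018,-0.272,0,0,0,0.5],[0.002,0.018,-0.272,0,0,0,0.5],[0.002,0.018,-0.272,0,0,0,0.5]],
  ],
)

```text
clock: 3.1
eef_pos: [431.5, 354.2, 28.9]
eef_rot: [-3.141, -0.002, 0.291]
wrist_force: [0.3, -0.4, 0.2]
finger_gap: 46.9
finger_force: 0.0
```

Emit:
servo_tool(
  motion=[
    [[0,0,0,0,0,0,0.8],[0,0,0,0,0,0,1],[0,0,0,0,0,0,1],[0,0,0,0,0,0,1],[0,0,0,0,0,0,1],[0,0,0,0,0,0,1]],
  ],
  newtons=40,
)

```text
clock: 3.7
eef_pos: [430.6, 353.9, 27.4]
eef_rot: [-3.141, -0.0, 0.292]
wrist_force: [-0.2, 1.5, 2.8]
finger_gap: 12.0
finger_force: 40.0
```

Emit:
servo_tool(
  motion=[
    [[0,0,0.05,0,0,0,1],[0,0,0.12,0,0,0,1],[0,0,0.2,0,0,0,1],[0,0,0.28,0,0,0,1],[0,0,0.35,0,0,0,1],[0.02,-0.08,0.35,0,0,-0.013,1],[0.04,-0.16,0.35,0,0,-0.026,1],[0.06,-0.24,0.35,0,0,-0.039,1],[0.08,-0.32,0.35,0,0,-0.052,1],[0.1,-0.4,0.35,0,0,-0.065,1]],
  ],
)

```text
clock: 4.7
eef_pos: [480.4, 152.0, 201.8]
eef_rot: [3.141, 0.001, 0.086]
wrist_force: [0.8, 0.2, -3.4]
finger_gap: 11.7
finger_force: 40.0
```

Emit:
servo_tool(
  motion=[
    [[0.03,-0.08,0,0,0,-0.015,1],[0.06,-0.16,0,0,0,-0.03,1],[0.08,-0.24,0,0,0,-0.045,1],[0.1,-0.3,0,0,0,-0.055,1],[0.11,-0.346,0,0,0,-0.058,1],[0.11,-0.346,0,0,0,-0.058,1],[0.11,-0.346,0,0,0,-0.058,1],[0.11,-0.346,0,0,0,-0.058,1]],
  ],
)

```text
clock: 5.5
eef_pos: [535.3, -18.5, 202.0]
eef_rot: [-3.141, 0.001, -0.094]
wrist_force: [0.1, -0.2, -3.8]
finger_gap: 11.6
finger_force: 40.0
```

```bash
python3 - <<'E'
from h import *
ims=[]
for n in("scene","top"):
    f,P,c,fl=cam(n); np.savez("/tmp/"+n+"1.npz",f=f,P=P,c2w=c["cam_to_world"],k=[fl,c["cx"],c["cy"]])
    u,v={"scene":(237,200),"top":(271,213)}[n]
    ims.append(cv2.resize(f[v-65:v+65,u-65:u+65],(400,400),interpolation=cv2.INTER_CUBIC))
save("crop2",np.hstack(ims)); s=manip.read_state(); print(s["eef_pos"],s["eef_rot"])
E
```

```text
[535.38247136 -18.39414181 202.18840302] [-3.14153129e+00  1.40051409e-04 -9.38507336e-02]
```

View pics/crop2.png

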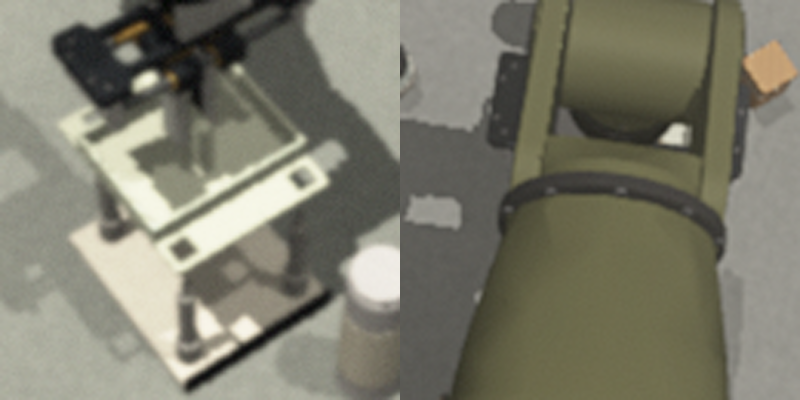

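```bash
python3 - <<'E'
from seg import *
D0=np.load("/tmp/scene.npz"); D=np.load("/tmp/scene1.npz"); cw=D["c2w"]; o=cw[:3,3]
st=np.array([539.,-18.]); a=-0.094; R=np.array([[np.cos(a),-np.sin(a)],[np.sin(a),np.cos(a)]])
loc=lambda P:(P[...,:2]-st)@R
# posts, original image
P=D0["P"]; L=loc(P); z=P[...,2]; res=[]
for lo,hi,r in((113,126,4),(60,106,7.5)):
  for x,y in((69,55),(69,-55),(-69,43),(-69,-43)):
    m=(np.hypot(L[...,0]-x,L[...,1]-y)<18)&(z>lo)&(z<hi)
    q=P[m]; d=q-o; h=d[:,:2]/np.linalg.norm(d[:,:2],axis=1)[:,None]
    e=(loc(np.c_[q[:,:2]+h*r*.8,q[:,2]])-[x,y]); print(lo,(x,y),m.sum(),np.round(np.median(e,0),1),np.round(e.mean(0),1))
# tray now
P=D["P"]; L=loc(P); z=P[...,2]; f=D["f"].astype(int); w=f.min(-1)
fl,cx,cy=D["k"]
g=cv2.resize(D["f"],None,fx=4,fy=4,interpolation=cv2.INTER_CUBIC).min(-1)
def ray(u,v,zz):
    d=cw[:3,:3]@np.array([(u-cx)/fl,(v-cy)/fl,1]); t=(zz-o[2])/d[2]; return (o+t*d)
u0,v0=172,135
for (a_,b_) in((182,248),(302,178)):
    U,V=int((u0+a_/3.077)*4),int((v0+b_/3.077)*4); s=24
    c=g[V-s:V+s,U-s:U+s]; bw=(c<170).astype(np.uint8); n,lab,stt,cen=cv2.connectedComponentsWithStats(bw)
    k=lab[s,s]; print("hole thr",k,stt[k],cen[k])
    u=(U-s+cen[k][0]+.5)/4-.5; v=(V-s+cen[k][1]+.5)/4-.5
    p=ray(u,v,178.6); print(np.round(p,1),"loc",np.round(loc(p),1))
m=(np.abs(z-178.6)<6)&(L[...,0]>60)&(L[...,0]<100)&(np.abs(L[...,1])<85)&(w>150)
q=loc(P[m]);print(m.sum(),np.percentile(q,[1,99],axis=0), rect(q),np.median(z[m]))
E
```

```text
113 (69, 55) 8 [-2.5  0.2] [-3.2  0.4]
113 (69, -55) 8 [-2.4 -0.2] [-2.9  0.5]
113 (-69, 43) 8 [-2.2 -1.1] [-2.8 -1. ]
113 (-69, -43) 11 [-2.6  0.6] [-2.9  0.7]
60 (69, 55) 58 [-2.6 -0.2] [-3.9  0.7]
60 (69, -55) 57 [-2.5  0.4] [-3.5  1. ]
60 (-69, 43) 59 [-3.  -0.1] [-3.9  0.9]
60 (-69, -43) 62 [-3.1  0. ] [-3.6  0.9]
hole thr 2 [  8  10  37  32 774] [25.44444444 25.82945736]
[600.1 -79.7 178.6] loc [ 66.6 -55.7]
hole thr 3 [  7  11  32  29 616] [22.97402597 24.77272727]
[609.9  29.  178.6] loc [66.2 53.5]
411 [[ 60.20688326 -69.44557838]
 [ 82.63290564  68.48463911]] [ 71.6  -0.4  23.6 140.2   0.4] 178.3433463885542
```

Emit:
servo_tool(
  motion=[
    [[0,0.002,-0.03,0,0,0,1],[0,0.002,-0.06,0,0,0,1],[0,0.002,-0.09,0,0,0,1],[0,0.002,-0.11,0,0,0,1],[0,0.002,-0.12,0,0,0,1],[0,0.002,-0.13,0,0,0,1],[0,0.002,-0.14,0,0,0,1],[0,0.002,-0.15,0,0,0,1],[0,0.002,-0.15,0,0,0,1]],
  ],
)

```text
clock: 6.5
eef_pos: [535.3, -18.2, 126.7]
eef_rot: [3.142, 0.001, -0.095]
wrist_force: [0.8, -0.4, -1.8]
finger_gap: 11.6
finger_force: 40.0
```

Emit:
servo_tool(
  motion=[
    [[0,0,-0.02,0,0,0,1],[0,0,-0.04,0,0,0,1],[0,0,-0.06,0,0,0,1],[0,0,-0.08,0,0,0,1],[0,0,-0.095,0,0,0,1],[0,0,-0.105,0,0,0,1],[0,0,-0.11,0,0,0,1],[0,0,-0.115,0,0,0,1],[0,0,-0.118,0,0,0,1],[0,0,-0.118,0,0,0,1]],
  ],
)

```text
clock: 7.5
eef_pos: [535.6, -18.2, 68.2]
eef_rot: [-3.142, -0.0, -0.095]
wrist_force: [1.2, 0.3, -2.4]
finger_gap: 11.7
finger_force: 40.0
```

Emit:
servo_tool(
  motion=[
    [[0,0,-0.002,0,0,0,1],[0,0,-0.004,0,0,0,1],[0,0,-0.004,0,0,0,1]],
  ],
)

```text
clock: 7.8
eef_pos: [535.8, -18.2, 67.4]
eef_rot: [3.142, -0.001, -0.095]
wrist_force: [-5.1, -0.2, 10.8]
finger_gap: 11.7
finger_force: 40.0
```

Emit:
servo_tool(
  motion=[
    [[0,0,0,0,0,0,0.5],[0,0,0,0,0,0,0.5],[0,0,0,0,0,0,0.5],[0,0,0.06,0,0,0,0.5],[0,0,0.15,0,0,0,0.5],[0,0,0.24,0,0,0,0.5],[0,0,0.3,0,0,0,0.5],[-0.02,-0.1,0.3,0,0,0.02,0.5],[-0.04,-0.2,0.3,0,0,0.04,0.5],[-0.06,-0.3,0.3,0,0,0.06,0.5]],
  ],
)

```text
clock: 8.8
eef_pos: [505.6, -166.7, 216.5]
eef_rot: [3.141, -0.001, 0.097]
wrist_force: [0.7, -1.0, -0.8]
finger_gap: 47.1
finger_force: 0.0
```

Emit:
servo_tool(
  motion=[
    [[-0.03,-0.1,0,0,0,0.02,0.5],[-0.06,-0.2,0,0,0,0.0275,0.5],[-0.076,-0.3,0,0,0,0.0275,0.5],[-0.076,-0.35,0,0,0,0.0275,0.5],[-0.076,-0.35,-0.1,0,0,0.0275,0.5],[-0.076,-0.35,-0.1,0,0,0.0275,0.5],[-0.076,-0.35,-0.1,0,0,0.0275,0.5],[-0.076,-0.35,-0.1,0,0,0.0275,0.5]],
  ],
)

```text
clock: 9.6
eef_pos: [469.0, -340.2, 168.4]
eef_rot: [3.14, -0.002, 0.181]
wrist_force: [0.3, -0.5, -0.3]
finger_gap: 47.0
finger_force: 0.0
```

```bash
python3 - <<'E'
from seg import *
ims=[]
for n in("scene","top"):
    f,P,c,fl=cam(n)
    u,v={"scene":(237,215),"top":(271,213)}[n]
    ims.append(cv2.resize(f[v-50:v+50,u-50:u+50],(400,400),interpolation=cv2.INTER_CUBIC))
    z=P[...,2]; m=roi(P,(537,-18),110); w=f.min(-1)
    for lo,hi in((37,50),(90,106)):
        q=P[m&(z>lo)&(z<hi)]; print(n,lo,len(q),rect(q[:,:2]) if len(q)>2 else "",np.median(q[:,2]) if len(q) else "")
save("crop3",np.hstack(ims)); s=manip.read_state(); print(s["eef_pos"],s["eef_rot"])
E
```

```text
scene 37 2125 [538.3 -18.3 140.5 172.8  84.6] 43.79210730525256
scene 90 182 [538.3 -20.6 120.4 150.2  84.6] 98.68091491569191
top 37 2177 [533.7 -21.3 139.8 168.5  84.6] 43.0942664804777
top 90 105 [526.7 -19.7 121.9 142.4  84.2] 98.38720317103912
[ 468.90317838 -340.249076    168.22330073] [ 3.13944037e+00 -1.80077873e-03  1.80712987e-01]
```

View pics/crop3.png

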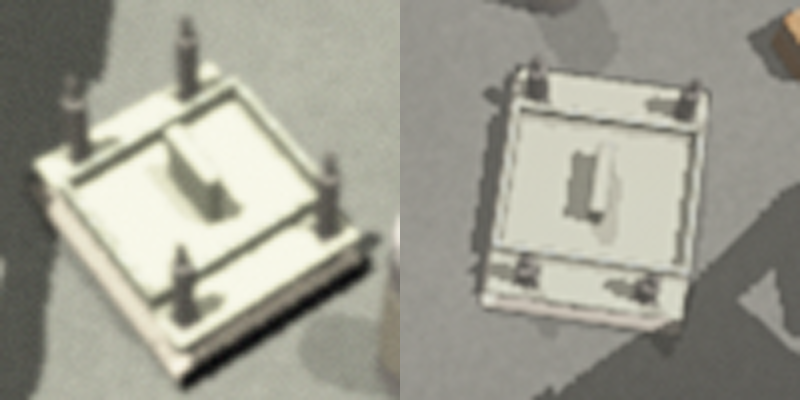

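The flat tray is seated: all four posts come through its holes (scene crop, posts near (75,140), (185,85), (325,225) and (183,310)), and its ends measure z≈44. Grasping the sloped tray.

Emit:
servo_tool(
  motion=[
    [[-0.002,-0.005,-0.1,0,0,0,0.5],[-0.002,-0.005,-0.2,0,0,0,0.5],[-0.002,-0.005,-0.252,0,0,0,0.5],[-0.002,-0.005,-0.252,0,0,0,0.5],[-0.002,-0.005,-0.252,0,0,0,0.5],[-0.002,-0.005,-0.252,0,0,0,1],[-0.002,-0.005,-0.252,0,0,0,1],[-0.002,-0.005,-0.252,0,0,0,1],[-0.002,-0.005,-0.252,0,0,0,1],[-0.002,-0.005,-0.252,0,0,0,1]],
  ],
)

```text
clock: 10.7
eef_pos: [467.2, -342.8, 40.5]
eef_rot: [3.141, -0.0, 0.18]
wrist_force: [-0.8, 0.9, 6.2]
finger_gap: 11.7
finger_force: 40.0
```

Emit:
servo_tool(
  motion=[
    [[0,0,0,0,0,0,1],[0,0,0,0,0,0,1]],
  ],
)

```text
clock: 10.9
eef_pos: [467.2, -342.8, 40.5]
eef_rot: [3.141, -0.0, 0.18]
wrist_force: [-1.3, 1.4, 4.5]
finger_gap: 11.9
finger_force: 40.0
```

Emit:
servo_tool(
  motion=[
    [[0,0,0.05,0,0,0,1],[0,0,0.12,0,0,0,1],[0,0,0.2,0,0,0,1],[0,0,0.28,0,0,0,1],[0,0,0.36,0,0,0,1],[0.015,0.08,0.36,0,0,-0.013,1],[0.03,0.16,0.36,0,0,-0.026,1],[0.05,0.24,0.36,0,0,-0.039,1],[0.07,0.32,0.36,0,0,-0.052,1],[0.09,0.4,0.36,0,0,-0.065,1]],
  ],
)

```text
clock: 11.9
eef_pos: [512.0, -141.2, 219.7]
eef_rot: [-3.141, 0.001, -0.026]
wrist_force: [0.9, 0.1, -3.2]
finger_gap: 12.0
finger_force: 40.0
```

Emit:
servo_tool(
  motion=[
    [[0.02,0.08,0,0,0,-0.013,1],[0.035,0.15,0,0,0,-0.0225,1],[0.047,0.21,0,0,0,-0.0225,1],[0.047,0.249,0,0,0,-0.0225,1],[0.047,0.249,0,0,0,-0.0225,1],[0.047,0.249,0,0,0,-0.0225,1],[0.047,0.249,0,0,0,-0.0225,1]],
  ],
)

```text
clock: 12.6
eef_pos: [535.5, -19.2, 219.9]
eef_rot: [3.141, 0.0, -0.096]
wrist_force: [0.8, 0.1, -2.6]
finger_gap: 11.8
finger_force: 40.0
```

```bash
python3 - <<'E'
from seg import *
f,P,c,fl=cam("scene"); s=manip.read_state(); print(s["eef_pos"],s["eef_rot"],s["wrist_force"],s["moment"])
cw=np.array(c["cam_to_world"]); o=cw[:3,3]; cx,cy=c["cx"],c["cy"]; zt=s["eef_pos"][2]-40.5+4
st=np.array([536.4,-17.8]); a=-0.094; R=np.array([[np.cos(a),-np.sin(a)],[np.sin(a),np.cos(a)]])
loc=lambda P:(P[...,:2]-st)@R
L=loc(P); z=P[...,2]; w=f.min(-1)
m=(np.abs(z-zt)<6)&(L[...,0]>58)&(L[...,0]<100)&(np.abs(L[...,1])<85)&(w>130)
q=L[m];print(m.sum(),np.percentile(q,[1,99],axis=0).round(1), rect(q),np.median(z[m]),zt)
k=6; g=cv2.resize(f,None,fx=k,fy=k,interpolation=cv2.INTER_CUBIC).min(-1)
for x,y in((69,55),(69,-55),(-69,43),(-69,-43)):
    p=np.append(st+R@[x,y],zt); d=cw[:3,:3].T@(p-o); U=int((d[0]/d[2]*fl+cx)*k); V=int((d[1]/d[2]*fl+cy)*k); h=36
    cc=g[V-h:V+h,U-h:U+h]; t=(int(cc.min())+int(np.percentile(cc,80)))/2
    n,lab,stt,cen=cv2.connectedComponentsWithStats((cc<t).astype(np.uint8))
    i=min(range(1,n),key=lambda i:np.hypot(*(cen[i]-h)) if stt[i][4]>60 else 99)
    u=(U-h+cen[i][0]+.5)/k-.5; v=(V-h+cen[i][1]+.5)/k-.5
    dd=cw[:3,:3]@np.array([(u-cx)/fl,(v-cy)/fl,1]); pp=o+dd*(zt-o[2])/dd[2]
    print((x,y),stt[i],"err",np.round(loc(pp)-[x,y],1))
v,u=175,237; save("crop4",cv2.resize(f[v-55:v+75,u-65:u+65],(500,500),interpolation=cv2.INTER_CUBIC))
E
```

```text
[535.55896347 -19.24980458 220.02303755] [ 3.14143983e+00  2.35957115e-04 -9.61589367e-02] [ 0.93113604 -0.31017199 -3.19797756] [ 0.01869653 -0.03980768 -0.00041146]
616 [[ 58.5 -70.6]
 [ 86.4  66.8]] [ 72.9  -1.3  29.8 141.5   0. ] 183.10908045605493 183.52303755236818
(69, 55) [ 23  34  26  22 425] err [ 1.3 -2.2]
(69, -55) [ 24  32  27  23 465] err [ 1.  -1.5]
(-69, 43) [  17    0   46   72 1971] err [-0.5  3. ]
(-69, -43) [ 29   0  43  41 844] err [-6.3 13.2]
```

View pics/crop4.png

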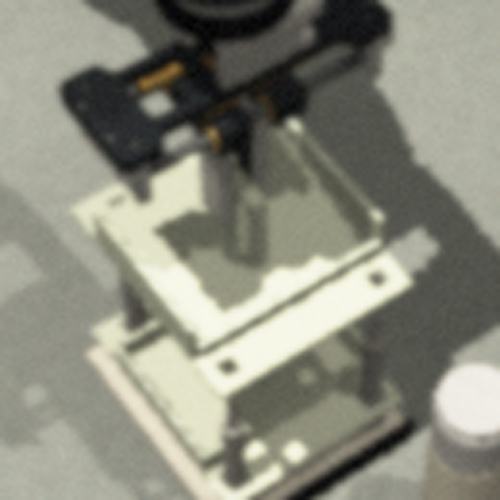

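Front holes are at crop (228,367) and (378,278), about +1.1 mm in x and −1.8 mm in y from the posts. I'll correct that and lower.

Emit:
servo_tool(
  motion=[
    [[-0.002,0.003,-0.03,0,0,0,1],[-0.002,0.003,-0.06,0,0,0,1],[-0.002,0.003,-0.08,0,0,0,1],[-0.002,0.003,-0.09,0,0,0,1],[-0.002,0.003,-0.1,0,0,0,1],[-0.002,0.003,-0.11,0,0,0,1],[-0.002,0.003,-0.12,0,0,0,1],[-0.002,0.003,-0.12,0,0,0,1]],
  ],
)

```text
clock: 13.45
eef_pos: [534.4, -16.8, 159.7]
eef_rot: [-3.142, 0.001, -0.095]
wrist_force: [-0.2, 0.1, -3.9]
finger_gap: 11.4
finger_force: 40.0
```

Passed the tips freely. Now seating it.

Emit:
servo_tool(
  motion=[
    [[0,0,-0.006,0,0,0,1],[0,0,-0.012,0,0,0,1],[0,0,-0.016,0,0,0,1],[0,0,-0.019,0,0,0,1],[0,0,-0.021,0,0,0,1],[0,0,-0.023,0,0,0,1],[0,0,-0.023,0,0,0,1]],
  ],
)

```text
clock: 14.15
eef_pos: [534.7, -16.8, 150.4]
eef_rot: [3.142, -0.001, -0.095]
wrist_force: [-9.1, 0.8, 14.9]
finger_gap: 12.0
finger_force: 40.0
```

Emit:
servo_tool(
  motion=[
    [[0,0,0,0,0,0,0.5],[0,0,0,0,0,0,0.5],[0,0,0,0,0,0,0.5],[0,0,0.05,0,0,0,0.5],[0,0,0.12,0,0,0,0.5],[0,0,0.18,0,0,0,0.4],[0.06,-0.08,0.18,0,0,0.045,0.4],[0.12,-0.16,0.18,0,0,0.09,0.4],[0.18,-0.24,0.18,0,0,0.135,0.4],[0.257,-0.322,0.18,0,0,0.18,0.4]],
  ],
)

```text
clock: 15.15
eef_pos: [659.6, -175.3, 238.8]
eef_rot: [3.141, -0.0, 0.476]
wrist_force: [-0.8, 0.4, 0.6]
finger_gap: 56.5
finger_force: 0.0
```

Emit:
servo_tool(
  motion=[
    [[0,0,0,0,0,0.043,0.4],[0,0,0,0,0,0.043,0.4],[0,0,-0.06,0,0,0.043,0.4],[0,0,-0.16,0,0,0.043,0.4],[0,0,-0.2,0,0,0.043,0.4],[0,0,-0.2,0,0,0.043,0.4],[0,0,-0.2,0,0,0.043,0.4]],
  ],
)

```text
clock: 15.85
eef_pos: [659.2, -172.8, 140.6]
eef_rot: [3.14, -0.001, 0.604]
wrist_force: [0.3, 0.1, 0.2]
finger_gap: 56.2
finger_force: 0.0
```

```bash
python3 - <<'E'
from seg import *
for n in("scene","top"):
    f,P,c,fl=cam(n); z=P[...,2]; np.savez("/tmp/"+n+"2.npz",f=f,P=P)
    m=roi(P,(537,-18),110)
    for lo,hi in((106,122),(140,150),(175,195)):
        q=P[m&(z>lo)&(z<hi)]; print(n,lo,len(q),rect(q[:,:2]) if len(q)>2 else "",np.median(q[:,2]) if len(q) else "")
    u,v={"scene":(237,200),"top":(271,213)}[n]
    if n=="scene": im=cv2.resize(f[v-60:v+90,u-75:u+75],(400,400),interpolation=cv2.INTER_CUBIC)
    else: im=np.hstack([im,cv2.resize(f[v-75:v+75,u-65:u+85],(400,400),interpolation=cv2.INTER_CUBIC)])
save("crop5",im); s=manip.read_state(); print(s["eef_pos"],s["eef_rot"],s["wrist_force"])
E
```

```text
scene 106 937 [537.8 -16.1 140.4 169.   84.6] 114.86988115905729
scene 140 87 [543.2  50.6   6.2 109.3  85.5] 145.09423457881917
scene 175 0  
top 106 1507 [533.4 -19.6 139.5 168.4  84.5] 114.48200302659336
top 140 76 [533.1 -18.9 138.7 108.1  84. ] 144.43214719247538
top 175 87 [533.2 -19.5  11.7  48.2  84.9] 182.88419115702334
[ 659.62024592 -173.21500537  141.35992105] [ 3.13871870e+00 -2.22184593e-03  6.04501328e-01] [0.31093443 0.13266513 0.74885924]
```

View pics/crop5.png

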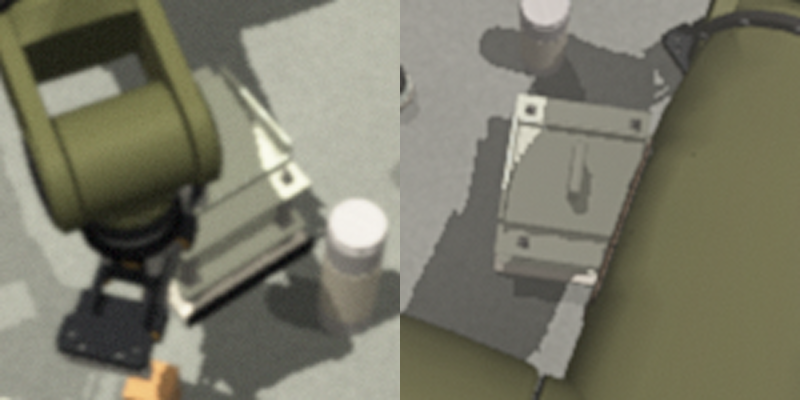

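The sloped tray is seated on the upper shoulders: its ends measure z≈114.5, and post tips show through the holes at the top crop's (530,110), (635,125) and (522,242). Now carton B.

Emit:
servo_tool(
  motion=[
    [[0.008,-0.007,0,0,0,0,0.4],[0.008,-0.007,-0.08,0,0,0,0.4],[0.008,-0.007,-0.15,0,0,0,0.4],[0.008,-0.007,-0.2,0,0,0,0.4],[0.008,-0.007,-0.215,0,0,0,0.4],[0.008,-0.007,-0.215,0,0,0,0.4],[0.008,-0.007,-0.215,0,0,0,0.7],[0.008,-0.007,-0.215,0,0,0,0.7],[0.008,-0.007,-0.215,0,0,0,0.7],[0.008,-0.007,-0.215,0,0,0,0.7]],
  ],
  newtons=12,
)

```text
clock: 16.95
eef_pos: [663.6, -177.0, 32.9]
eef_rot: [3.14, -0.002, 0.605]
wrist_force: [0.3, 0.7, 6.1]
finger_gap: 40.0
finger_force: 12.0
```

Emit:
servo_tool(
  motion=[
    [[0,0,0.06,0,0,0,0.7],[0,0,0.14,0,0,0,0.7],[0,0,0.23,0,0,0,0.7],[0,0,0.32,0,0,0,0.7],[-0.02,0.03,0.4,0,0,-0.04,0.7],[-0.06,0.08,0.4,0,0,-0.08,0.7],[-0.11,0.14,0.4,0,0,-0.12,0.7],[-0.16,0.2,0.4,0,0,-0.16,0.7],[-0.19,0.236,0.4,0,0,-0.2,0.7],[-0.19,0.236,0.4,0,0,-0.223,0.7]],
  ],
)

```text
clock: 17.95
eef_pos: [566.6, -56.7, 232.4]
eef_rot: [-3.141, -0.001, -0.098]
wrist_force: [-0.8, 0.4, -0.4]
finger_gap: 39.9
finger_force: 12.0
```

Emit:
servo_tool(
  motion=[
    [[0,0,0,0.002,0.02,0,0.7],[0,0,0,0.004,0.04,0,0.7],[0,0,0,0.006,0.0634,0,0.7],[0,0,0,0.006,0.0634,0,0.7],[0,0,0,0.006,0.0634,0,0.7]],
  ],
)

```text
clock: 18.45
eef_pos: [568.0, -58.8, 231.0]
eef_rot: [3.141, 0.198, -0.095]
wrist_force: [0.1, -0.2, -0.4]
finger_gap: 39.7
finger_force: 12.0
```

Emit:
servo_tool(
  motion=[
    [[-0.003,0,-0.05,0,0,0,0.7],[-0.003,0,-0.1,0,0,0,0.7],[-0.003,0,-0.13,0,0,0,0.7],[-0.003,0,-0.145,0,0,0,0.7],[-0.003,0,-0.152,0,0,0,0.7],[-0.003,0,-0.152,0,0,0,0.7]],
  ],
)

```text
clock: 19.05
eef_pos: [566.5, -58.8, 155.7]
eef_rot: [3.141, 0.199, -0.095]
wrist_force: [0.4, 0.8, -0.5]
finger_gap: 40.0
finger_force: 12.0
```

Emit:
servo_tool(
  motion=[
    [[0,0,-0.004,0,0,0,0.7],[0,0,-0.007,0,0,0,0.7],[0,0,-0.007,0,0,0,0.7]],
  ],
)

```text
clock: 19.35
eef_pos: [566.4, -58.8, 151.8]
eef_rot: [3.141, 0.2, -0.095]
wrist_force: [0.7, -0.2, -0.7]
finger_gap: 39.9
finger_force: 12.0
```

Emit:
servo_tool(
  motion=[
    [[0,0,-0.002,0,0,0,0.7],[0,0,-0.002,0,0,0,0.7]],
  ],
)

```text
clock: 19.55
eef_pos: [566.6, -58.8, 151.5]
eef_rot: [3.141, 0.199, -0.095]
wrist_force: [-1.1, -0.6, 4.5]
finger_gap: 39.9
finger_force: 12.0
```

Emit:
servo_tool(
  motion=[
    [[0.002,0,0,0,0,0,0.7],[0.004,0,-0.001,0,0,0,0.7],[0.004,0,-0.001,0,0,0,0.7]],
  ],
)

```text
clock: 19.85
eef_pos: [568.7, -58.9, 151.0]
eef_rot: [3.141, 0.199, -0.095]
wrist_force: [-2.1, -0.3, 7.7]
finger_gap: 40.1
finger_force: 12.0
```

Emit:
servo_tool(
  motion=[
    [[0.002,0,0,0,0,0,0.7],[0.002,0,0,0,0,0,0.7]],
  ],
)

```text
clock: 20.05
eef_pos: [569.3, -59.0, 150.9]
eef_rot: [3.141, 0.2, -0.095]
wrist_force: [-3.7, -1.3, 8.1]
finger_gap: 40.1
finger_force: 12.0
```

Emit:
servo_tool(
  motion=[
    [[0.002,0,0,0,0,0,0.7],[0.002,0,0,0,0,0,0.7]],
  ],
)

```text
clock: 20.25
eef_pos: [570.0, -59.1, 150.9]
eef_rot: [3.141, 0.201, -0.095]
wrist_force: [-5.8, -0.5, 8.1]
finger_gap: 39.5
finger_force: 12.0
```

Emit:
servo_tool(
  motion=[
    [[0.002,0,0,0,0,0,0.7],[0.002,0,0,0,0,0,0.7]],
  ],
)

```text
clock: 20.45
eef_pos: [571.0, -59.1, 150.8]
eef_rot: [3.141, 0.201, -0.095]
wrist_force: [-6.1, -1.0, 6.8]
finger_gap: 40.0
finger_force: 12.0
```

```bash
cat > car.py <<'E'
from seg import *
import sys
def go(name=None):
    f,P,c,fl=cam("scene"); a=-0.0945; R=np.array([[np.cos(a),-np.sin(a)],[np.sin(a),np.cos(a)]])
    z=P[...,2]; L=(P[...,:2]-[537.8,-16.1])@R; hsv=cv2.cvtColor(f,cv2.COLOR_RGB2HSV)
    m0=roi(P,(560,-17),110)&(z>115)&(hsv[...,0]>5)&(hsv[...,0]<22)&(hsv[...,1]>90)
    for sgn in(1,-1):
        m=m0&(np.sign(L[...,1])==sgn); q=np.c_[L[m],z[m]-111]
        if len(q)<30: print(sgn,"none",len(q)); continue
        t=0.2; B=np.array([[np.cos(t),0,-np.sin(t)],[0,1,0],[np.sin(t),0,np.cos(t)]]); # to floor frame from stop_foot
        g=(q-[50.1,0,4.8])@B.T
        fr=g[(g[:,2]>16)&(g[:,2]<56)&(g[:,0]>np.percentile(g[:,0],70)-4)]
        print(sgn,len(q),"floor-frame pct2/98",np.percentile(g,[2,98],axis=0).round(1).tolist())
        # plane of front face x = a + b z + c y
        mf=(g[:,2]<58)&(g[:,0]>-8); A=np.c_[np.ones(mf.sum()),g[mf,2],g[mf,1]-np.median(g[mf,1])]
        if mf.sum()>20: print("  front face x0,lean,yaw",np.linalg.lstsq(A,g[mf,0],rcond=None)[0].round(3),mf.sum())
        mt=g[:,2]>58; 
        if mt.sum()>10: print("  top",mt.sum(),np.percentile(g[mt],[3,97],axis=0).round(1).tolist())
    if name:
        v,u=190,245; save(name,cv2.resize(f[v-50:v+50,u-50:u+50],(500,500),interpolation=cv2.INTER_CUBIC))
if __name__=="__main__": go(*sys.argv[1:])
E
python3 car.py crop6
```

```text
1 none 1
-1 246 floor-frame pct2/98 [[-35.2, -83.2, 13.7], [14.7, -18.6, 166.1]]
  front face x0,lean,yaw [-3.09   0.055  0.097] 77
  top 160 [[-35.2, -83.2, 59.9], [14.7, -18.5, 166.3]]
```

View pics/crop6.png

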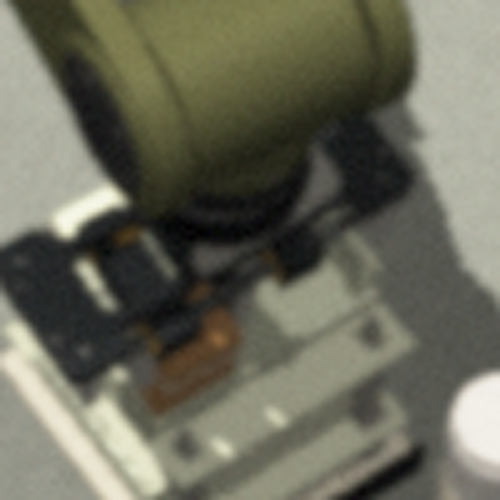

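Emit:
servo_tool(
  motion=[
    [[0,0,0,0,0,0,0.45],[0,0,0,0,0,0,0.45],[0,0,0,0,0,0,0.45],[0.01,-0.001,0.05,0,0,0,0.45],[0.02,-0.002,0.1,0,0,0,0.45],[0.028,-0.003,0.15,0,0,0,0.45],[0.0,0.1,0.18,0,0,0,0.4],[0.0,0.2,0.18,0,0,0,0.4],[0.0,0.3,0.18,0,0,0,0.4],[0.0,0.4,0.18,0,0,0,0.4]],
  ],
)

```text
clock: 21.5
eef_pos: [571.1, 138.1, 240.4]
eef_rot: [-3.142, 0.2, -0.095]
wrist_force: [0.2, -0.4, 0.6]
finger_gap: 56.4
finger_force: 0.0
```

```bash
python3 car.py crop7; python3 -c "
from h import *
s=manip.read_state();print(s['eef_pos'],s['eef_rot'],s['finger_gap'])"
```

```text
1 none 2
-1 427 floor-frame pct2/98 [[-38.8, -59.7, 13.0], [-0.4, -19.8, 65.8]]
  front face x0,lean,yaw [-3.013  0.03   0.082] 77
  top 273 [[-38.2, -58.5, 58.9], [-1.1, -20.8, 65.8]]
[570.31441991 144.72998105 240.11347154] [-3.13985937  0.20038473 -0.09000747] 56.00011545623881
```

View pics/crop7.png

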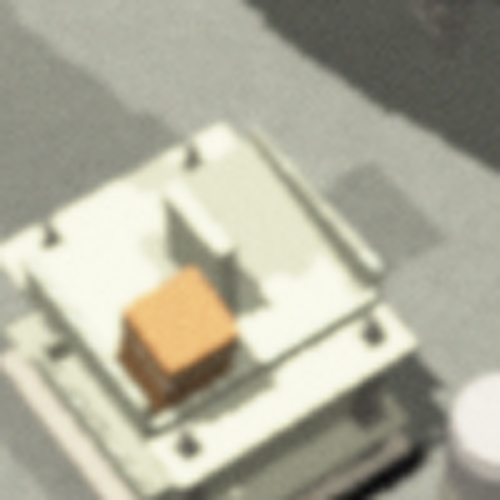

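Carton B is home: its top spans −38 to −1 mm behind the stop, centred at y≈−39.6, upright on the floor. Now carton A.

Emit:
servo_tool(
  motion=[
    [[0.03,0.1,0,-0.002,-0.025,-0.003,0.4],[0.06,0.2,0,-0.004,-0.05,-0.008,0.4],[0.08,0.3,0,-0.006,-0.0634,-0.008,0.4],[0.09,0.355,0,-0.006,-0.0634,-0.008,0.4],[0.09,0.355,-0.08,-0.006,-0.0634,-0.008,0.4],[0.09,0.355,-0.16,-0.006,-0.0634,-0.008,0.4],[0.09,0.355,-0.2,-0.006,-0.0634,-0.008,0.4],[0.09,0.355,-0.2,-0.006,-0.0634,-0.008,0.4],[0.09,0.355,-0.2,-0.006,-0.0634,-0.008,0.4]],
  ],
)

```text
clock: 22.45
eef_pos: [616.7, 313.7, 141.2]
eef_rot: [-3.139, -0.001, -0.12]
wrist_force: [0.2, -0.4, 0.8]
finger_gap: 56.2
finger_force: 0.0
```

Emit:
servo_tool(
  motion=[
    [[-0.003,0.016,0,0,0,0,0.4],[-0.003,0.016,-0.05,0,0,0,0.4],[-0.003,0.016,-0.13,0,0,0,0.4],[-0.003,0.016,-0.19,0,0,0,0.4],[-0.003,0.016,-0.213,0,0,0,0.4],[-0.003,0.016,-0.213,0,0,0,0.4],[-0.003,0.016,-0.213,0,0,0,0.7],[-0.003,0.016,-0.213,0,0,0,0.7],[-0.003,0.016,-0.213,0,0,0,0.7],[-0.003,0.016,-0.213,0,0,0,0.7]],
  ],
  newtons=12,
)

```text
clock: 23.45
eef_pos: [615.7, 322.1, 35.7]
eef_rot: [-3.137, -0.003, -0.12]
wrist_force: [-0.3, 0.4, 6.9]
finger_gap: 39.5
finger_force: 12.0
```

Emit:
servo_tool(
  motion=[
    [[0,0,0.06,0,0,0,0.7],[0,0,0.14,0,0,0,0.7],[0,0,0.23,0,0,0,0.7],[0,0,0.32,0,0,0,0.7],[-0.01,-0.06,0.394,0,0,0,0.7],[-0.02,-0.15,0.394,0,0,0.008,0.7],[-0.03,-0.24,0.394,0,0,0.008,0.7],[-0.04,-0.33,0.394,0,0,0.008,0.7],[-0.06,-0.42,0.394,0,0,0.008,0.7],[-0.081,-0.5,0.394,0,0,0.008,0.7]],
  ],
)

```text
clock: 24.45
eef_pos: [573.7, 69.6, 231.4]
eef_rot: [-3.139, -0.001, -0.095]
wrist_force: [0.3, -0.1, -1.1]
finger_gap: 40.1
finger_force: 12.0
```

Emit:
servo_tool(
  motion=[
    [[0,-0.06,0,0,0,0,0.7],[0,-0.108,0,0.002,0.02,0,0.7],[0,-0.108,0,0.004,0.04,0,0.7],[0,-0.108,0,0.006,0.0634,0,0.7],[0,-0.108,0,0.006,0.0634,0,0.7],[0,-0.108,0,0.006,0.0634,0,0.7]],
  ],
)

```text
clock: 25.05
eef_pos: [574.5, 17.7, 230.6]
eef_rot: [-3.139, 0.198, -0.095]
wrist_force: [-0.7, 0.3, -1.4]
finger_gap: 39.7
finger_force: 12.0
```

Emit:
servo_tool(
  motion=[
    [[0.001,0.001,-0.05,0,0,0,0.7],[0.001,0.001,-0.1,0,0,0,0.7],[0.001,0.001,-0.13,0,0,0,0.7],[0.001,0.001,-0.142,0,0,0,0.7],[0.001,0.001,-0.148,0,0,0,0.7],[0.001,0.001,-0.148,0,0,0,0.7]],
  ],
)

```text
clock: 25.65
eef_pos: [575.1, 18.2, 157.3]
eef_rot: [-3.139, 0.199, -0.095]
wrist_force: [-0.1, -0.7, -0.4]
finger_gap: 40.1
finger_force: 12.0
```

Emit:
servo_tool(
  motion=[
    [[0,0,-0.002,0,0,0,0.7],[0,0,-0.004,0,0,0,0.7],[0,0,-0.004,0,0,0,0.7]],
  ],
)

```text
clock: 25.95
eef_pos: [575.0, 18.1, 154.9]
eef_rot: [-3.139, 0.2, -0.095]
wrist_force: [1.0, 0.3, -0.3]
finger_gap: 40.0
finger_force: 12.0
```

Emit:
servo_tool(
  motion=[
    [[0,0,-0.002,0,0,0,0.7],[0,0,-0.003,0,0,0,0.7],[0,0,-0.003,0,0,0,0.7]],
  ],
)

```text
clock: 26.25
eef_pos: [575.1, 18.2, 154.1]
eef_rot: [-3.139, 0.199, -0.095]
wrist_force: [-1.4, 0.2, 6.1]
finger_gap: 39.9
finger_force: 12.0
```

Emit:
servo_tool(
  motion=[
    [[0.002,0,0,0,0,0,0.7],[0.004,0,-0.001,0,0,0,0.7],[0.004,0,-0.001,0,0,0,0.7]],
  ],
)

```text
clock: 26.55
eef_pos: [577.0, 18.2, 153.7]
eef_rot: [-3.139, 0.199, -0.095]
wrist_force: [-2.9, 0.4, 9.3]
finger_gap: 39.6
finger_force: 12.0
```

Emit:
servo_tool(
  motion=[
    [[0.002,0,0,0,0,0,0.7],[0.004,0,0,0,0,0,0.7],[0.004,0,0,0,0,0,0.7]],
  ],
)

```text
clock: 26.85
eef_pos: [578.6, 18.1, 153.6]
eef_rot: [-3.139, 0.201, -0.095]
wrist_force: [-6.0, 0.4, 8.7]
finger_gap: 39.8
finger_force: 12.0
```

Emit:
servo_tool(
  motion=[
    [[0,0,0,0,0,0,0.45],[0,0,0,0,0,0,0.45],[0,0,0,0,0,0,0.45],[0.01,-0.001,0.05,0,0,0,0.45],[0.02,-0.002,0.1,0,0,0,0.45],[0.028,-0.003,0.15,0,0,0,0.45],[0.0,0.1,0.18,0,0,0,0.45],[0.0,0.2,0.18,0,0,0,0.45],[0.0,0.3,0.18,0,0,0,0.45],[0.0,0.4,0.18,0,0,0,0.45]],
  ],
)

```text
clock: 27.85
eef_pos: [578.6, 214.9, 242.9]
eef_rot: [-3.139, 0.2, -0.095]
wrist_force: [-0.2, 0.2, -0.3]
finger_gap: 51.8
finger_force: 0.0
```

```bash
python3 car.py crop8; python3 - <<'E'
from seg import *
f,P,c,fl=cam("scene"); z=P[...,2]
q=P[roi(P,(537,-18),110)&(z>106)&(z<122)]; print(rect(q[:,:2]))
for n,c0 in(("glue",(621,-295.5)),("jar",(656.9,190.8)),("spray",(708.3,20))):
    q=P[roi(P,c0,45)&(z>20)]; print(n,rect(q[:,:2]))
E
```

```text
1 425 floor-frame pct2/98 [[-38.8, 17.9, 9.4], [-0.3, 56.2, 66.2]]
  front face x0,lean,yaw [-2.112  0.004  0.065] 80
  top 254 [[-38.7, 19.0, 59.1], [-1.2, 56.1, 66.3]]
-1 424 floor-frame pct2/98 [[-39.4, -59.8, 13.6], [-0.2, -19.9, 65.7]]
  front face x0,lean,yaw [-3.138  0.038  0.068] 75
  top 272 [[-38.3, -58.7, 58.9], [-1.1, -20.8, 65.7]]
[535.9 -16.6 140.8 173.8  84.9]
glue [ 622.1 -295.5   37.9   33.6   77.9]
jar [644.9 192.6  68.9  76.2  24.7]
spray [710.1  19.8  50.1  51.2  74.8]
```

View pics/crop8.png

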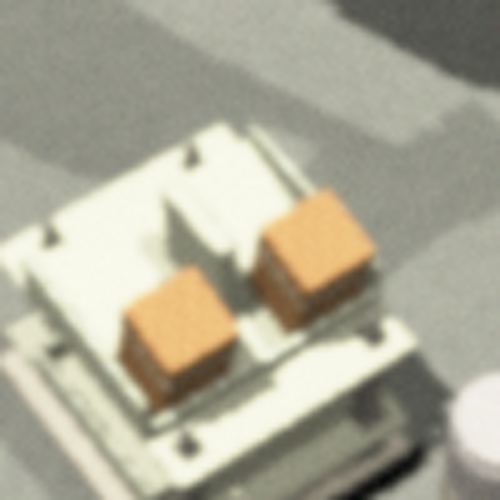

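Both cartons stand against the stop, at crop (180,335) and (315,260). The trays are seated and the bystanders show no movement. The jar reading was contaminated by the gripper hanging above it, which touched nothing. Handing in.

```bash
python3 -c "
from cell import manip
print(manip.sign_off())"
```

```text
the job is handed in; nothing more can be done
None
```

I handed the job in at about 28 s: both trays measured seated on their shoulders and one orange carton stands against the front stop in each lane, but the hand-in reported no verdict and the last check of the paint jar was obscured by the gripper.

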